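# Open a screw-cap jar in a bench holder

### The arm

A 6-joint arm with a two-finger parallel gripper is mounted at the origin on a cart in front of the work surface, level with it; the furniture and walls round the work are solid. World frame = base frame: x ahead of the robot, y to its left, z up, the work surface at z = 0. Lengths are in m, angles in rad, forces in N, time in s.
With the tool pointing down it reaches from about 0.425 to 0.925 m from the base axis. Payload 12.5 kg.
Tool frame: the origin (TCP) lies on the centre line of the jaws, within the pads' length; the fingertips stand 8 mm ahead of it and the grasp point (between the pads) lies 11 mm behind it; x points along the fingers, z is the direction in which the jaws open and shut, and the axes are right-handed (so a half turn about x gives the same grasp; the last joint's range is limited). The gripper opens to 85 mm and grips with 20 to 120 N. Pads are 22 mm wide; open, the fingers measure 114 mm over their backs; the gripper's body (76 mm by 85 mm) begins 54 mm behind the grasp point. The pads swing forward as they close: fully open they stand 13 mm farther back than shut.
Start: joints at [-1.25, 0.491, 1.559, -0, 1.092, -0.106], TCP at [0.259, -0.569, 0.239] pointing down, gripper open.
Joint ranges: [-3.1, 3.1], [-0.84, 2.19], [0.05, 2.79], [-1.13, 4.28], [0.06, 2.93], [-2.69, 2.69]. Speed limits (rad/s): [2.22, 2.22, 2.79, 3.14, 3.14, 3.14].

### API

Orientations are given as a unit quaternion [x, y, z, w].
In Python, from bench import sense, grab_frame, camera_params, sign_off gives the robot as it stands.
- The arm moves only by the tool apply_moves, never from a script. Its argument "commands" is one flat list of numbers, 7 for each row, row after row: the shift along the tool's x, y, z normalised to -1 to 1, where 1 is 0.4 m, then the turn, a rotation vector about the tool's x, y, z normalised to -1 to 1, where 1 is pi rad, then the opening, from -1 (shut) to 1 (fully open). In form: [dx, dy, dz, rx, ry, rz, gripper, dx, dy, dz, rx, ry, rz, gripper, ...]. A call has 1 to 10 rows; each row is the pose to reach, as a shift and turn from the pose commanded when the call began, along the tool's axes at that moment, turning the shorter way round; what a row does not reach only later rows make up. A row lasts 1/8 s, in which the tool goes at most 62.5 mm and 10.7 degrees, less where a joint would pass 70% of its speed; a pose out of reach is approached as far as the arm can. A call with a number of a shift or a turn outside -1 to 1 is refused whole. A call with a gripper value outside its range is refused whole. The fingers move at their own pace and stop on an object; "newtons" is the grip in N (left out, the last holds). Time passes only in rows, so rows that repeat a pose let the fingers close. It gives the time, the measured TCP pose, the force and the opening at its end, in the units of the state.
- sense(): the state, without advancing time (a new reading comes with each control period).
- grab_frame(name): name is "scene" or "top" or "wrist"; returns the picture (480x640x3 uint8, red, green, blue); there is no depth.
- camera_params(name): a dict with "mtx" (3x3 intrinsics, pixels), "extrinsics" (4x4, takes a point from camera to world coordinates); the wrist camera has in their place "hand_eye" (4x4, takes a point from camera to tool coordinates, whose origin is the TCP and whose axes are the tool frame's). Camera axes: x right, y down, z forward; pixel columns grow to the right and rows downward; lengths in m; the calibration is good to about 2 mm. A picture is of the moment at which its call begins: read the wrist's pose just before it. camera_params takes no time and is no camera call.
- sign_off(): hands the job in, once; it reports no verdict.
The state is a dict: "time_s": time; "joint_positions": joint angles; "qd": joint speeds; "joint_efforts": joint torques, N m; "eef_pos": TCP position; "orientation": TCP orientation; "force": force on the tool from outside, world axes, zero at the start; "ft_torque": the same for the moment, N m; "finger_gap": opening from 0.0 (shut) to 1.0 (fully open).
Only numpy, scipy, OpenCV 4.12 (cv2) and the standard library are available. Lean on these libraries where they do the work, as an engineer would, in place of code of your own. Each camera call takes 0.05 s, during which the arm holds its last target.

### The job

Open the white square jar: lift it by its body (never carry it by the blue cap) and stand it between the two jaws of the bench holder, in the middle and right down on the base plate, so that it cannot turn. Then let go of the body, take the cap instead and unscrew it anticlockwise, regripping as often as needed, until the thread lets go, lift the cap clear of the jar, and set it down gently, without dropping it, flat on the free part of the steel tray, closed side up. Leave the jar upright in the holder and do not disturb the glassware, dishes and wash bottle.

Things in the scene. Friction and masses are not known exactly. Their poses are not given: they have to be found in the camera images.
- jar: White square jar standing on the worktop, 0.3 kg: flat-sided body 64 x 64 x 80 mm with rounded corners; 112 mm tall with its cap. Origin: centre of the underside; z up, x and y normal to the sides (any quarter turn is equivalent). Carry it by the body's top 30 mm, which clears the holder's jaws; there the cap stands 7 mm inside the sides.
- cap: Blue ribbed screw cap, 50 mm in diameter, 25 mm tall, 0.05 kg, coaxial with the jar. Origin: centre of its open underside; z up to the closed top. Closed, its underside is 87 mm above the jar's underside, 7 mm above the jar's flat shoulder. Pulled before the thread lets go, it brings the jar along.
- jar_mouth (a point): Centre of the jar's round mouth, under the cap, 107.5 mm above the jar's underside; z up. The neck has a right-hand thread, 7 mm rise a turn: the cap opens anticlockwise seen from above and lets go after about 1.5 turns (9.5 rad), risen about 10 mm; more turning is harmless. A springy seal makes it slightly stiff for the first half turn (under 0.3 N m), then it is loose, with 2 mm play in height.
- holder: Bench holder fixed to the worktop: aluminium base plate 120 x 124 x 8 mm with two upright black-padded jaws 100 mm long. Origin: centre of its underside. The channel between the jaws runs along its x, is 68 mm wide (along y), open at both ends and above. The jaws are straight to 36 mm above the worktop; flared lips above them, up to 50 mm, guide the jar in.
- holder_seat (a point): Centre of the channel's floor, on top of the base plate, 8 mm above the worktop; axes as the holder's. The jar's underside belongs here, with its sides parallel to the jaws (within 20 mm along the channel).
- tray: Shallow stainless tray fixed to the worktop, 425 mm (its x) by 272 mm (its y), rim 16 mm high. Origin: centre of its underside; the flat inner floor is 2 mm above that and reaches 190 mm each way in x, 115 mm in y. Dishes stand on the +x half (away from the robot); the -x half, nearer the robot, is free.
- dish_stack: Bystander on the tray: three clear glass dishes taped in a stack, 104 mm in diameter, 78 mm high; origin at the centre of the underside.
- pink_dish: Bystander on the tray: glass dish with pink medium, 100 mm in diameter, 26 mm high; origin at the centre of the underside.
- beaker: Bystander: small glass beaker, 75 mm wide, 88 mm high; origin at the centre of the underside.
- wash_bottle: Bystander: white squeeze bottle with red cap and bent jet, 62 x 114 x 165 mm; origin under the centre of its extents.
- flask: Bystander: conical flask, 67 mm wide, 108 mm high; origin at the centre of the underside.
Not all that is in view belongs to the job. What is shaped like the jar but orange or turquoise is not meant.

How it is judged:
On the way, in this order (a step that is already met when the one before it is completed fails the run):
1. the jar stands in the holder, down on its base plate, with the cap still screwed on (x of jar in the frame of holder_seat between -0.02 and 0.02 m and y of jar in the frame of holder_seat between -0.006 and 0.006 m and z of jar in the frame of holder_seat below 0.005 m and angle between jar's own z axis and vertical below 0.08 rad and z of cap in the frame of jar below 0.091 m and contact force between the fingers and jar below 0.5 N), for 0.2 s.
2. the cap is off: unscrewed and lifted clear above the jar, which stays in the holder (x of jar in the frame of holder_seat between -0.02 and 0.02 m and y of jar in the frame of holder_seat between -0.006 and 0.006 m and z of jar in the frame of holder_seat below 0.005 m and angle between jar's own z axis and vertical below 0.08 rad and z of cap in the frame of jar above 0.115 m), for 0.1 s.
3. the cap is set down on the tray while still held (not dropped) (x of cap in the frame of tray between -0.17 and 0.17 m and y of cap in the frame of tray between -0.095 and 0.095 m and z of cap in the frame of tray below 0.012 m and contact force between the fingers and cap above 0.5 N), for 0.02 s.
At the end, for the whole second after the job is handed in: Jar upright in the holder (within 20 mm of the channel's middle, within 5 mm of the base plate, tilt under 0.08 rad); cap flat on the tray's floor, closed side up (tilt under 0.12 rad, centre within 170 mm along and 95 mm across of the tray's centre); both released and at rest (x of jar in the frame of holder_seat between -0.02 and 0.02 m and y of jar in the frame of holder_seat between -0.006 and 0.006 m and z of jar in the frame of holder_seat below 0.005 m and angle between jar's own z axis and vertical below 0.08 rad and x of cap in the frame of tray between -0.17 and 0.17 m and y of cap in the frame of tray between -0.095 and 0.095 m and z of cap in the frame of tray below 0.006 m and angle between cap's own z axis and vertical below 0.12 rad and linear speed of each of cap, jar below 0.02 m/s); the robot touches nothing.
It fails at once if the jar is carried by its cap (height (world z) of jar above 0.035 m and contact force between the fingers and cap above 4 N).
It fails at once if the jar is tipped over (angle between jar's own z axis and vertical above 0.6 rad).
It fails at once if a dish, the beaker, the wash bottle or the flask is pushed more than 30 mm out of place (distance of any of dish_stack, pink_dish, beaker, wash_bottle, flask from where it was at the start of the episode above 0.03 m).
It also fails if it takes over 72 s, if anything falls off the work surface, if the arm or the gripper's body presses on something with over 40 N, if the wrist force passes 120 N, or if a joint passes its speed limit or range.

## Working session

There is one attempt and no reset: what is moved stays moved. The work goes in short steps, Python scripts to look and compute and a tool call to move; the robot and the scene stay as the last step left them, time stands still between calls to the robot, and variables do not carry over. Pictures are saved under pics/ and viewed, and the job is handed in when it is done.

Besides the shell and the picture viewer there is one more tool, called after ">>>" by a JSON object that holds its "name" and its "arguments", one argument or row to a line. apply_moves: Moves the arm, as the interface text tells. Its arguments: {"type":"object","properties":{"commands":{"type":"array","items":{"type":"number","minimum":-1,"maximum":1}},"newtons":{"type":"number"}},"required":["commands"]}

```bash
ls; mkdir -p pics; python3 - <<'E'
from bench import *
import cv2,json
print(sense())
for n in("scene","top","wrist"):
    im=grab_frame(n); cv2.imwrite(f"pics/{n}0.png",im[:,:,::-1]); print(n,camera_params(n))
E
```

```text
pics
{'time_s': 0.0, 'joint_positions': array([-1.24960977e+00,  4.91587911e-01,  1.55948550e+00, -2.49811865e-05,
        1.09171098e+00, -1.05621082e-01]), 'qd': array([-0.00300803, -0.00045763, -0.00016214,  0.00029765,  0.0001424 ,
       -0.00017501]), 'joint_efforts': array([-9.13779204e-04, -6.18462253e+01, -2.61592931e+01, -1.28099723e-04,
        4.12368987e-03, -1.65129291e-05]), 'eef_pos': array([ 0.25865816, -0.56870579,  0.23869771]), 'orientation': array([ 0.38301854,  0.59488698, -0.38250244,  0.59422064]), 'force': array([ 0.59066319, -0.43120775,  0.13857098]), 'ft_torque': array([1.73331808e-05, 6.82778479e-02, 6.95998678e-03]), 'finger_gap': 0.998550574448357}
scene {'mtx': array([[541.26654572,   0.        , 318.45031014],
       [  0.        , 541.26654572, 227.94097547],
       [  0.        ,   0.        ,   1.        ]]), 'extrinsics': array([[-0.74386956, -0.33171976,  0.58018969, -0.12448656],
       [-0.66805618,  0.34445539, -0.65958428,  0.83140052],
       [ 0.01894767, -0.87824398, -0.47783732,  0.64810178],
       [ 0.        ,  0.        ,  0.        ,
[... 266 characters left out ...]
[-0.99978924,  0.01794174,  0.00997867,  0.04925986],
       [-0.01216407, -0.12614663, -0.99193703,  1.58467242],
       [ 0.        ,  0.        ,  0.        ,  1.        ]])}
wrist {'mtx': array([[421.53682429,   0.        , 315.2288319 ],
       [  0.        , 421.53682429, 242.75953629],
       [  0.        ,   0.        ,   1.        ]]), 'hand_eye': array([[-6.12605081e-05, -2.77357011e-01,  9.60766925e-01,
        -1.32677252e-01],
       [ 2.35974349e-04, -9.60766904e-01, -2.77356990e-01,
         7.05927875e-02],
       [ 9.99999970e-01,  2.09725319e-04,  1.24306209e-04,
        -5.13008543e-04],
       [ 0.00000000e+00,  0.00000000e+00,  0.00000000e+00,
         1.00000000e+00]])}
```

View pics/scene0.png

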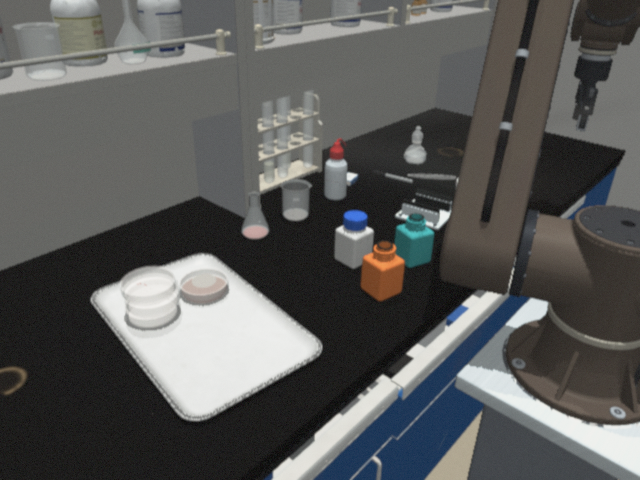

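View pics/top0.png

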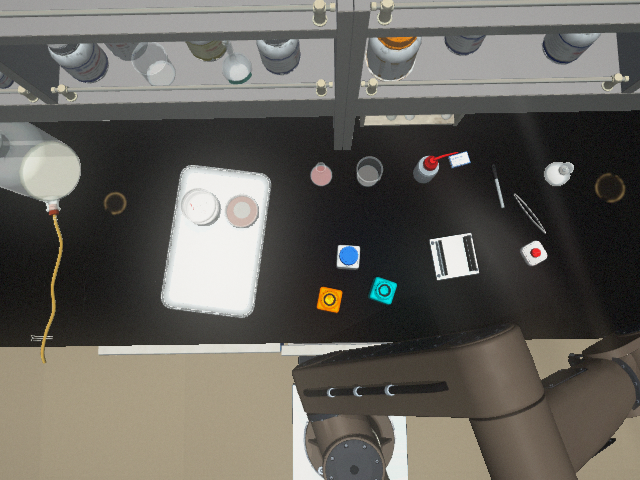

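View pics/wrist0.png

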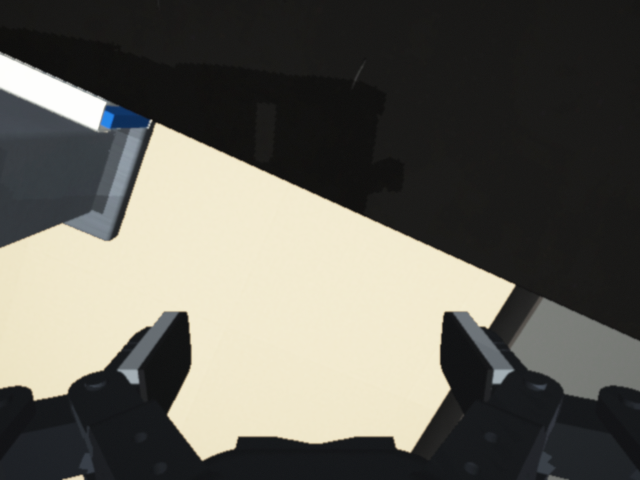

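Candidates in the top picture:
- White jar with the blue cap at (348,256). This one fits the description.
- Orange jar at (330,299).
- Turquoise jar at (383,290).
- White container with a red cap at (534,253).

The holder is at about (455,256), and the tray at about (216,242), with its free half towards the bottom of the picture. Next is a close crop to check.

```bash
python3 - <<'E'
import cv2
im=cv2.imread("pics/top0.png")
a=cv2.resize(im[215:325,300:410],(600,600),interpolation=cv2.INTER_CUBIC);cv2.imwrite("pics/c1.png",a)
a=cv2.resize(im[220:290,415:495],(800,700),interpolation=cv2.INTER_CUBIC)[:600];cv2.imwrite("pics/c2.png",a)
E
```

```text
(no output)
```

View pics/c1.png

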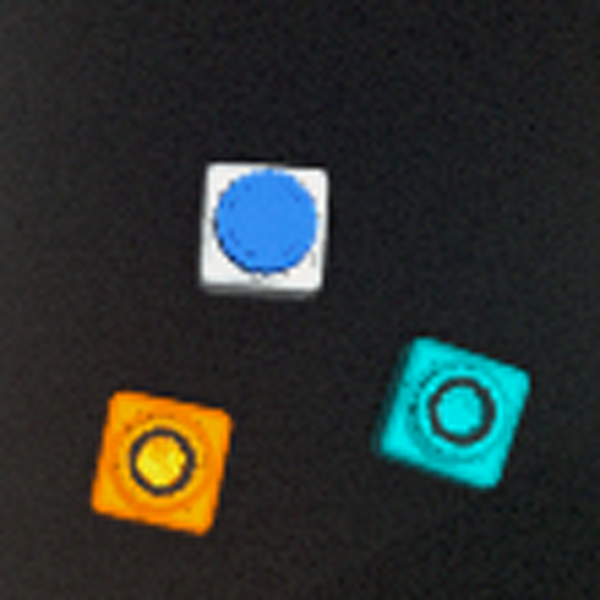

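View pics/c2.png

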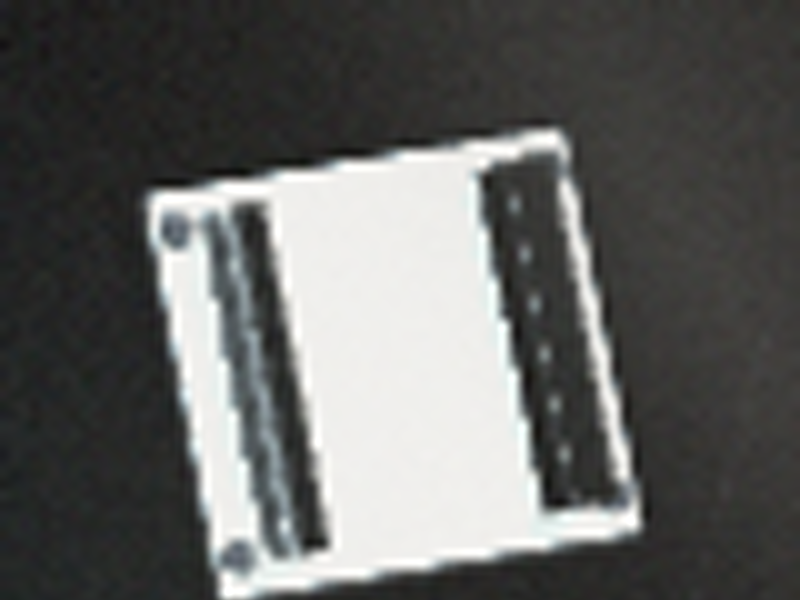

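The crop shows the white square body with the blue cap at (348,256), so the choice is confirmed. The holder is turned about 10°. Next I measure.

```bash
cat > h.py <<'E'
import numpy as np,cv2
from bench import *
from scipy.spatial.transform import Rotation as R
def T(n,st=None):
    c=camera_params(n)
    if n!="wrist": return c["mtx"],c["extrinsics"]
    M=np.eye(4);M[:3,:3]=R.from_quat(st["orientation"]).as_matrix();M[:3,3]=st["eef_pos"]
    return c["mtx"],M@c["hand_eye"]
def toplane(uv,z,K,E):
    uv=np.atleast_2d(uv).astype(float)
    d=np.c_[(uv-K[:2,2])/K[[0,1],[0,1]],np.ones(len(uv))]@E[:3,:3].T
    return E[:3,3]+d*((z-E[2,3])/d[:,2])[:,None]
def proj(P,K,E):
    p=(np.atleast_2d(P)-E[:3,3])@E[:3,:3]; return p[:,:2]/p[:,2:]*K[[0,1],[0,1]]+K[:2,2]
def rect(pts):
    (c,s,a)=cv2.minAreaRect(pts[:,:2].astype(np.float32)*1000); return np.array(c)/1000,np.array(s),a
E
python3 - <<'E'
from h import *
im=cv2.imread("pics/top0.png");K,E=T("top")
hsv=cv2.cvtColor(im,cv2.COLOR_BGR2HSV)
def comp(m,box):
    x0,y0,x1,y1=box;z=np.zeros_like(m);z[y0:y1,x0:x1]=m[y0:y1,x0:x1];
    n,l,s,c=cv2.connectedComponentsWithStats(z);i=1+np.argmax(s[1:,4]);return (l==i).astype(np.uint8)*255
blue=cv2.inRange(hsv,(95,100,80),(125,255,255)); m=comp(blue,(320,230,380,280))
p=np.argwhere(m)[:,::-1]; print("cap",toplane(p.mean(0),.110,K,E),len(p))
w=cv2.inRange(im,(110,110,110),(255,255,255))|blue
for nm,box,z in(("jar",(325,235,372,278),.08),("holder",(420,225,490,290),.008),("tray",(150,155,280,325),.016)):
    m=comp(w,box);c=max(cv2.findContours(m,0,cv2.CHAIN_APPROX_NONE)[0],key=len)[:,0]
    print(nm,rect(toplane(c,z,K,E)), cv2.minAreaRect(c.astype(np.float32)))
E
```

```text
cap [[ 0.50627544 -0.00493207  0.11      ]] 281
jar (array([ 0.50531302, -0.00498706]), array([60.83544159, 63.60637665]), 88.56845092773438) ((348.0, 256.5), (23.0, 22.0), 90.0)
holder (array([ 0.50745596, -0.31316306]), array([118.93927002, 123.7216568 ]), 8.441667556762695) ((453.9054260253906, 255.93246459960938), (41.26414489746094, 43.565731048583984), 80.53767395019531)
tray (array([0.56653278, 0.37354721]), array([271.92242432, 424.95254517]), 81.95176696777344) ((215.68128967285156, 240.59461975097656), (94.17929077148438, 146.702880859375), 7.907163143157959)
```

```bash
python3 - <<'E'
from h import *
s=sense();A=R.from_quat(s["orientation"]).as_matrix();print(A.round(3))
zz=A[:2,2];print("yaw z",np.degrees(np.arctan2(zz[1],zz[0])),"q1",np.degrees(-1.25),"q6",np.degrees(-.106), s["time_s"])
E
```

```text
[[-0.     0.91   0.414]
 [ 0.001  0.414 -0.91 ]
 [-1.     0.    -0.001]]
yaw z -65.54680291674366 q1 -71.6197243913529 q6 -6.073352628386726 0.15
```

>>> {"name": "apply_moves", "arguments": {
  "commands": [0.05,0.572,-0.514,0,0,0,1,0.05,0.572,-0.514,0,0,0,1,0.05,0.572,-0.514,0,0,0,1,0.05,0.572,-0.514,0,0,0,1,0.05,0.572,-0.514,0,0,0,1,0.05,0.572,-0.514,0,0,0,1],
  "newtons": 60
}}

```text
time_s: 0.9
eef_pos: [0.3827, -0.284, 0.2192]
orientation: [0.382, 0.596, -0.381, 0.595]
force: [-0.4, 0.4, -0.5]
finger_gap: 0.998
```

```bash
cat >> h.py <<'E'
def go(p,yaw=None):
    s=sense();A=R.from_quat(s["orientation"]);d=A.inv().apply(np.array(p)-s["eef_pos"])/.4
    if yaw is None: yaw=np.degrees(np.arctan2(*A.as_matrix()[[1,0],2]))
    z=np.array([np.cos(np.radians(yaw)),np.sin(np.radians(yaw)),0]);x=np.array([0,0,-1.]);B=np.c_[x,np.cross(z,x),z]
    r=(A.inv()*R.from_matrix(B)).as_rotvec()/np.pi
    print("pos",s["eef_pos"].round(4),"yaw",np.degrees(np.arctan2(*A.as_matrix()[[1,0],2])).round(2),"q6",np.degrees(s["joint_positions"][5]).round(1),"F",s["force"].round(1),"gap",round(s["finger_gap"],3),"t",s["time_s"]);print("shift",d.round(4),"turn",r.round(4))
E
python3 -c "
from h import *
go([.506,-.005,.2],-91.4)"
```

```text
pos [ 0.3827 -0.284   0.2192] yaw -65.3 q6 20.8 F [-0.4  0.4 -0.5] gap 0.998 t 0.9
shift [ 0.0485  0.5714 -0.5048] turn [ 1.45e-01 -3.00e-04  1.00e-04]
```

>>> {"name": "apply_moves", "arguments": {
  "commands": [0.048,0.571,-0.505,0.145,0,0,1,0.048,0.571,-0.505,0.145,0,0,1,0.048,0.571,-0.505,0.145,0,0,1,0.048,0.571,-0.505,0.145,0,0,1,0.048,0.571,-0.505,0.145,0,0,1,0.048,0.571,-0.505,0.145,0,0,1,0.048,0.571,-0.505,0.145,0,0,1]
}}

```text
time_s: 1.78
eef_pos: [0.5063, -0.0089, 0.1998]
orientation: [-0.507, -0.493, 0.507, -0.493]
force: [0.1, 0.4, -0.0]
finger_gap: 1.001
```

```bash
python3 -c "
from h import *
go([.506,-.005,.2],-91.4)
im=grab_frame('wrist');cv2.imwrite('pics/w1.png',im[:,:,::-1])"
```

```text
pos [ 0.5063 -0.0089  0.1998] yaw -91.59 q6 83.1 F [ 0.1  0.4 -0. ] gap 1.001 t 1.775
shift [-0.0004 -0.0011 -0.0098] turn [-0.0011  0.0001  0.0001]
```

View pics/w1.png

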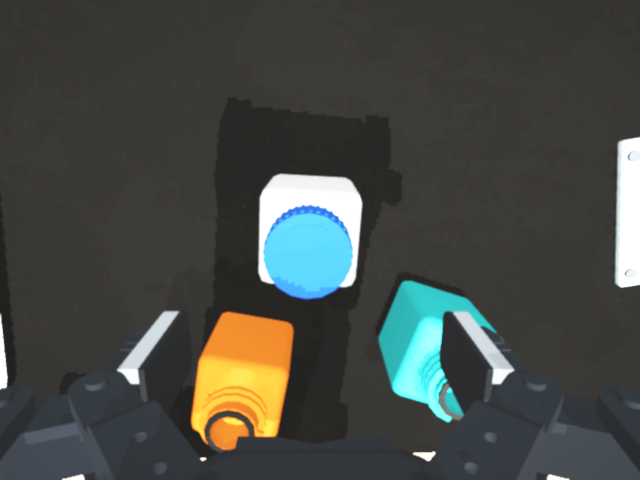

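The picture shows the jar between the fingers with its cap top at (308,252). Orange is at (245,380) and turquoise at (430,345), both nearer the robot. Next I refine the jar and check clearance.

```bash
python3 - <<'E'
from h import *
s=sense();im=cv2.imread("pics/w1.png");K,E=T("wrist",s)
hsv=cv2.cvtColor(im,cv2.COLOR_BGR2HSV)
m=cv2.inRange(hsv,(95,100,200),(112,255,255));n,l,st,c=cv2.connectedComponentsWithStats(m);i=1+np.argmax(st[1:,4])
cn=max(cv2.findContours((l==i).astype(np.uint8),0,1)[0],key=len)[:,0]
P=toplane(cn,.112,K,E);print("cap",cv2.minEnclosingCircle((P[:,:2]*1000).astype(np.float32)), toplane(c[i],.112,K,E))
w=cv2.inRange(im,(190,190,190),(255,255,255));w[:160]=0;w[300:]=0;w[:,:240]=0;w[:,380:]=0
# left and right edges of shoulder between rows 205..270
L=[];Rr=[]
for r in range(205,268):
    x=np.where(w[r])[0]; L.append((x[0],r));Rr.append((x[-1]+1,r))
for e in(L,Rr):
    P=toplane(np.array(e),.08,K,E);f=cv2.fitLine((P[:,:2]*1000).astype(np.float32),cv2.DIST_HUBER,0,.01,.01).ravel();print("edge",f, np.degrees(np.arctan2(f[1],f[0])))
for nm,lo,hi in(("or",(5,150,100),(20,255,255)),("tq",(80,150,80),(93,255,255))):
    t=cv2.inRange(cv2.cvtColor(cv2.imread("pics/top0.png"),cv2.COLOR_BGR2HSV),lo,hi);t[:220]=0
    Kt,Et=T("top");p=np.argwhere(t)[:,::-1];print(nm,rect(toplane(p,.08,Kt,Et)))
E
```

```text
cap ((506.8937683105469, -5.419005393981934), 26.941194534301758) [[ 0.50748469 -0.00505136  0.112     ]]
edge [ 9.9620366e-01 -8.7052904e-02  5.1419208e+02  2.4986774e+01] -4.9940853
edge [ 9.9642414e-01 -8.4492348e-02  5.1199066e+02 -3.6899559e+01] -4.846833
or (array([0.40668781, 0.42037613]), array([811.83465576, 354.80255127]), 86.17508697509766)
tq (array([ 0.41045859, -0.09843476]), array([62.10617828, 63.33207703]), 69.96237182617188)
```

```bash
python3 -c "
from h import *
go([.507,-.0055,.2],-94.7);go([.507,-.0055,.059],-94.7)"
```

```text
pos [ 0.5061 -0.0096  0.2   ] yaw -91.67 q6 83.1 F [-1.  -0.1  0. ] gap 1.0 t 1.825
shift [-0.0001  0.002  -0.0104] turn [0.0169 0.0001 0.0001]
pos [ 0.5061 -0.0096  0.2   ] yaw -91.67 q6 83.1 F [-1.  -0.1  0. ] gap 1.0 t 1.825
shift [ 0.3524  0.0021 -0.0105] turn [0.0169 0.0001 0.0001]
```

>>> {"name": "apply_moves", "arguments": {
  "commands": [0,0.002,-0.0104,0.017,0,0,1,0.12,0.002,-0.0104,0.017,0,0,1,0.24,0.002,-0.0104,0.017,0,0,1,0.352,0.002,-0.0104,0.017,0,0,1,0.352,0.002,-0.0104,0.017,0,0,1,0.352,0.002,-0.0104,0.017,0,0,1]
}}

```text
time_s: 2.58
eef_pos: [0.5077, -0.0056, 0.0606]
orientation: [0.521, 0.478, -0.52, 0.479]
force: [-0.5, -0.2, -0.2]
finger_gap: 1.003
```

```bash
python3 -c "
from h import *
go([.507,-.0055,.059],-94.7)
im=grab_frame('wrist');cv2.imwrite('pics/w2.png',im[:,:,::-1])"
```

```text
pos [ 0.5077 -0.0056  0.0606] yaw -94.79 q6 86.7 F [-0.5 -0.2 -0.2] gap 1.003 t 2.575
shift [ 0.0041 -0.0016 -0.    ] turn [-0.0005  0.0001 -0.0004]
```

View pics/w2.png

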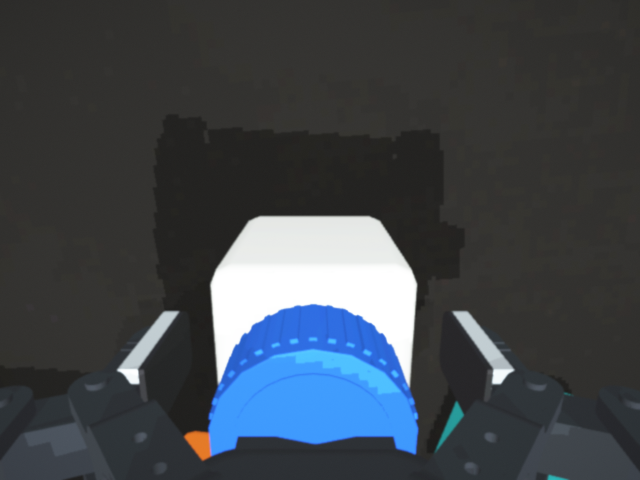

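The jar sits centred and square between the pads, at about (314,290). Closing now.

>>> {"name": "apply_moves", "arguments": {
  "commands": [0,0,0,0,0,0,-1,0,0,0,0,0,0,-1,0,0,0,0,0,0,-1,0,0,0,0,0,0,-1],
  "newtons": 60
}}

```text
time_s: 3.12
eef_pos: [0.5077, -0.0048, 0.061]
orientation: [0.521, 0.478, -0.52, 0.48]
force: [-2.8, -3.6, 12.2]
finger_gap: 0.739
```

```bash
python3 -c "
from h import *
go([.507,-.0055,.059],-94.7)"
```

```text
pos [ 0.5077 -0.0048  0.061 ] yaw -94.7 q6 86.7 F [-2.8 -3.6 12.2] gap 0.739 t 3.125
shift [ 0.005  -0.0016  0.0018] turn [ 0.      0.0002 -0.0008]
```

```bash
python3 -c "
from h import *
go([.5077,-.0048,.145]);go([.5075,-.313,.145],-81.6)"
```

```text
pos [ 0.5077 -0.0048  0.061 ] yaw -94.7 q6 86.7 F [-2.8 -3.6 12.2] gap 0.739 t 3.125
shift [-0.21    0.0005  0.    ] turn [ 0.      0.0002 -0.0008]
pos [ 0.5077 -0.0048  0.061 ] yaw -94.7 q6 86.7 F [-2.8 -3.6 12.2] gap 0.739 t 3.125
shift [-0.2094  0.0632  0.768 ] turn [-0.0728  0.0003 -0.0008]
```

>>> {"name": "apply_moves", "arguments": {
  "commands": [-0.1,0,0,0,0,0,-1,-0.21,0,0,0,0,0,-1,-0.21,0.011,0.13,-0.02,0,0,-1,-0.21,0.022,0.27,-0.04,0,0,-1,-0.21,0.033,0.4,-0.06,0,0,-1,-0.21,0.044,0.53,-0.073,0,0,-1,-0.21,0.055,0.66,-0.073,0,0,-1,-0.21,0.063,0.768,-0.073,0,0,-1,-0.21,0.063,0.768,-0.073,0,0,-1,-0.21,0.063,0.768,-0.073,0,0,-1]
}}

```text
time_s: 4.38
eef_pos: [0.5066, -0.3122, 0.1434]
orientation: [0.462, 0.536, -0.462, 0.535]
force: [0.2, 1.9, -5.0]
finger_gap: 0.737
```

```bash
python3 -c "
from h import *
go([.5075,-.313,.145],-81.6)
im=grab_frame('wrist');cv2.imwrite('pics/w3.png',im[:,:,::-1])
im=grab_frame('top');cv2.imwrite('pics/t3.png',im[:,:,::-1])"
```

```text
pos [ 0.5066 -0.3122  0.1434] yaw -81.58 q6 43.6 F [ 0.2  1.9 -5. ] gap 0.737 t 4.375
shift [-0.004   0.0018  0.0023] turn [ 0.0001 -0.0002  0.0001]
```

View pics/w3.png

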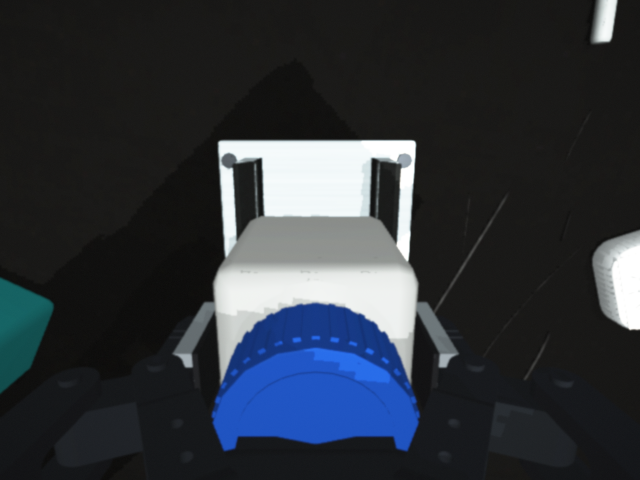

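The jar is held over the holder. The far corners of the plate are at (219,141) and (415,141), parallel to the image rows, so the yaw is right. Next I measure the corners.

```bash
python3 - <<'E'
from h import *
s=sense();K,E=T("wrist",s)
im=cv2.imread("pics/w3.png");g=cv2.cvtColor(im,cv2.COLOR_BGR2GRAY)
L=[];Rr=[];U=[]
for r in range(150,215):
    x=np.where(g[r,180:460]>100)[0]+180; L.append((x[0],r));Rr.append((x[-1]+1,r))
for c in range(235,400):
    U.append((c,np.where(g[100:170,c]>100)[0][0]+100))
for e in(L,Rr,U):
    P=toplane(np.array(e),.008,K,E)
    f=cv2.fitLine((P[:,:2]*1000).astype(np.float32),cv2.DIST_HUBER,0,.01,.01).ravel();print(f,np.degrees(np.arctan2(f[1],f[0])))
a=np.radians(8.4);ux=np.array([np.cos(a),np.sin(a)]);uy=np.array([-ux[1],ux[0]])
l=toplane(np.array(L),.008,K,E)[:,:2];r=toplane(np.array(Rr),.008,K,E)[:,:2];u=toplane(np.array(U),.008,K,E)[:,:2]
yl,yr,xu=np.median(l@uy),np.median(r@uy),np.median(u@ux);print(yl-yr,"centre",ux*(xu-.06)+uy*(yl+yr)/2)
E
```

```text
[ 9.8876035e-01  1.4950909e-01  5.2716223e+02 -2.4695290e+02] 8.598478
[ 9.8993444e-01  1.4152677e-01  5.4887927e+02 -3.6820239e+02] 8.136204
[ 1.4792761e-01 -9.8899817e-01  5.6581042e+02 -3.0489011e+02] -81.49315
0.12314398446831937 centre [ 0.50624704 -0.31227186]
```

>>> {"name": "apply_moves", "arguments": {
  "commands": [0.05,0,0.001,0,0,0,-1,0.09,0,0.001,0,0,0,-1,0.12,0,0.001,0,0,0,-1,0.15,0,0.001,0,0,0,-1,0.15,0,0.001,0,0,0,-1]
}}

```text
time_s: 5.1
eef_pos: [0.5068, -0.3129, 0.0824]
orientation: [0.462, 0.536, -0.462, 0.535]
force: [-0.1, 0.2, -5.1]
finger_gap: 0.736
```

```bash
python3 -c "
from h import *
go([.5065,-.3126,.069],-81.6)"
```

```text
pos [ 0.5068 -0.3129  0.0824] yaw -81.56 q6 43.5 F [-0.1  0.2 -5.1] gap 0.736 t 5.1
shift [ 0.0335 -0.0007 -0.0008] turn [ 0.0002 -0.0003  0.0004]
```

No contact with the jaws. Down to the seat.

>>> {"name": "apply_moves", "arguments": {
  "commands": [0.015,0,-0.0008,0,0,0,-1,0.028,0,-0.0008,0,0,0,-1,0.034,0,-0.0008,0,0,0,-1,0.036,0,-0.0008,0,0,0,-1,0.036,0,-0.0008,0,0,0,-1]
}}

```text
time_s: 5.72
eef_pos: [0.507, -0.3128, 0.0692]
orientation: [0.462, 0.535, -0.462, 0.536]
force: [-2.1, 1.0, -0.9]
finger_gap: 0.738
```

```bash
python3 -c "
from h import *
go([.5065,-.3126,.069],-81.6)"
```

```text
pos [ 0.507  -0.3128  0.0692] yaw -81.57 q6 43.5 F [-2.1  1.  -0.9] gap 0.738 t 5.725
shift [ 0.0005 -0.0012 -0.0008] turn [ 0.0002  0.0001 -0.    ]
```

>>> {"name": "apply_moves", "arguments": {
  "commands": [0.003,0,0,0,0,0,-1,0.003,0,0,0,0,0,-1,0.003,0,0,0,0,0,1,0.003,0,0,0,0,0,1,0.003,0,0,0,0,0,1,0.003,0,0,0,0,0,1]
}}

```text
time_s: 6.48
eef_pos: [0.5071, -0.3129, 0.0676]
orientation: [0.462, 0.535, -0.462, 0.535]
force: [1.4, 0.1, -0.0]
finger_gap: 1.0
```

```bash
python3 -c "
from h import *
go([.5065,-.3126,.069],-81.6)
go([.5065,-.3126,.14],-81.6)"
```

```text
pos [ 0.5071 -0.3129  0.0676] yaw -81.57 q6 43.5 F [ 1.4  0.1 -0. ] gap 1.0 t 6.475
shift [-0.0035 -0.0014 -0.0009] turn [ 0.0002  0.     -0.    ]
pos [ 0.5071 -0.3129  0.0676] yaw -81.57 q6 43.5 F [ 1.4  0.1 -0. ] gap 1.0 t 6.475
shift [-0.181  -0.0014 -0.0009] turn [ 0.0002  0.     -0.    ]
```

>>> {"name": "apply_moves", "arguments": {
  "commands": [-0.1,0,0,0,0,0,1,-0.2,0,0,0,0,0,1,-0.3,0,0,0,0,0,1,-0.3,0,0,0,0,0,1,-0.3,0,0,0,0,0,1]
}}

```text
time_s: 7.1
eef_pos: [0.5068, -0.3126, 0.187]
orientation: [0.462, 0.536, -0.462, 0.535]
force: [-0.2, 0.0, -0.8]
finger_gap: 0.997
```

```bash
python3 -c "
from h import *
go([.5065,-.3126,.107],-175)
im=grab_frame('wrist');cv2.imwrite('pics/w4.png',im[:,:,::-1])
im=grab_frame('scene');cv2.imwrite('pics/s4.png',cv2.resize(im[150:270,330:490,::-1],(800,600)))"
python3 - <<'E'
from h import *
s=sense();im=cv2.imread("pics/w4.png");K,E=T("wrist",s)
hsv=cv2.cvtColor(im,cv2.COLOR_BGR2HSV)
m=cv2.inRange(hsv,(95,100,60),(125,255,255));n,l,st,c=cv2.connectedComponentsWithStats(m);i=1+np.argmax(st[1:,4]);print(c[i],st[i])
v=hsv[...,2][l==i];print(np.percentile(v,[5,25,50,75,95]))
E
```

```text
pos [ 0.5068 -0.3126  0.187 ] yaw -81.57 q6 43.5 F [-0.2  0.  -0.8] gap 0.997 t 7.1
shift [ 0.2001 -0.0005  0.    ] turn [5.191e-01 0.000e+00 3.000e-04]
[315.93523284 266.13769298] [ 267  214   99  104 7967]
[144. 210. 241. 242. 243.]
```

View pics/w4.png

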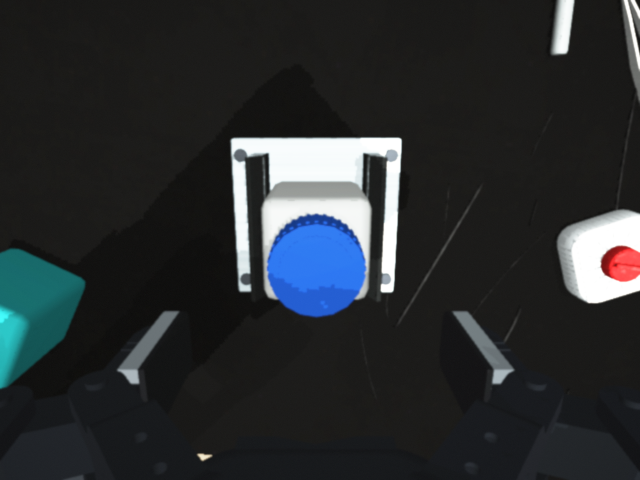

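View pics/s4.png

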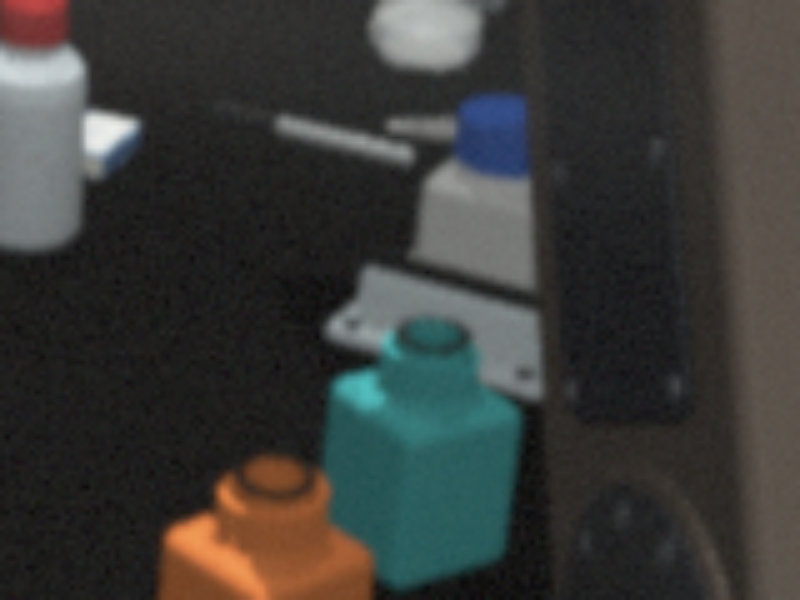

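The jar is in the holder with the cap on. The top face of the cap is at about (316,268), with its edges at columns 267–366 and its bottom at row 317. Next I work out the cap centre.

```bash
python3 - <<'E'
from h import *
s=sense();K,E=T("wrist",s)
from scipy.optimize import least_squares
t=np.linspace(0,2*np.pi,200)
def f(p):
    q=proj(np.c_[p[0]+p[2]*np.cos(t),p[1]+p[2]*np.sin(t),0*t+.120],K,E)
    return [q[:,0].min()-267,q[:,0].max()-366,q[:,1].max()-318]
r=least_squares(f,[.507,-.313,.025]);print(r.x)
go([*r.x[:2],.108],-172)
E
```

```text
[ 0.5037995  -0.31296479  0.02483645]
pos [ 0.5067 -0.3125  0.1864] yaw -81.57 q6 43.5 F [-0.2 -0.  -0.1] gap 1.001 t 7.2
shift [ 0.1961 -0.007   0.0003] turn [0.5024 0.     0.0007]
```

>>> {"name": "apply_moves", "arguments": {
  "commands": [0,-0.007,0,0.056,0,0,1,0,-0.007,0,0.113,0,0,1,0,-0.007,0,0.17,0,0,1,0,-0.007,0,0.228,0,0,1,0.03,-0.007,0,0.285,0,0,1,0.07,-0.007,0,0.343,0,0,1,0.11,-0.007,0,0.4,0,0,1,0.15,-0.007,0,0.458,0,0,1,0.196,-0.007,0,0.51,0,0,1,0.196,-0.007,0,0.536,0,0,1]
}}

```text
time_s: 8.45
eef_pos: [0.5034, -0.3126, 0.1067]
orientation: [-0.706, -0.012, 0.708, -0.01]
force: [0.6, 0.2, 0.8]
finger_gap: 0.999
```

```bash
python3 -c "
from h import *
go([.504,-.313,.108],-178)
im=grab_frame('wrist');cv2.imwrite('pics/w5.png',im[:,:,::-1])"
```

```text
pos [ 0.5034 -0.3126  0.1067] yaw -178.27 q6 140.1 F [0.6 0.2 0.8] gap 0.999 t 8.45
shift [-0.0033  0.0011 -0.0014] turn [-0.0015  0.0011  0.0009]
```

View pics/w5.png

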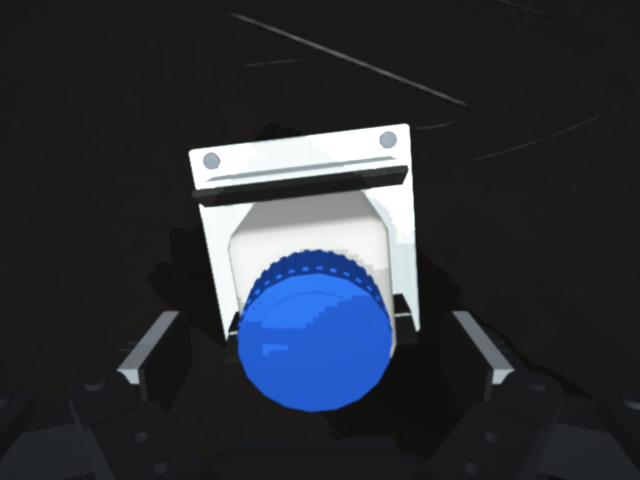

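Centred on the cap, which spans columns 238–392. Closing.

>>> {"name": "apply_moves", "arguments": {
  "commands": [-0.002,0,0,0,0,0,-1,-0.002,0,0,0,0,0,-1,-0.002,0,0,0,0,0,-1,-0.002,0,0,0,0,0,-1,-0.002,0,0,0,0,0,-1],
  "newtons": 50
}}

```text
time_s: 9.12
eef_pos: [0.5042, -0.3133, 0.1104]
orientation: [0.707, 0.012, -0.707, 0.012]
force: [-3.0, 0.8, 5.8]
finger_gap: 0.571
```

>>> {"name": "apply_moves", "arguments": {
  "commands": [-0.0005,0,0,-0.05,0,0,-1,-0.001,0,0,-0.1,0,0,-1,-0.0015,0,0,-0.15,0,0,-1,-0.002,0,0,-0.2,0,0,-1]
}}

```text
time_s: 9.62
eef_pos: [0.5045, -0.3132, 0.111]
orientation: [0.668, 0.232, -0.668, 0.232]
force: [-0.3, 0.5, 2.5]
finger_gap: 0.568
```

```bash
python3 -c "
from h import *
go([.504,-.313,.108]);print(sense()['ft_torque'])"
```

```text
pos [ 0.5045 -0.3132  0.111 ] yaw -141.75 q6 103.5 F [-0.3  0.5  2.5] gap 0.568 t 9.625
shift [ 0.0074 -0.0013  0.0007] turn [-0.     -0.0001 -0.0002]
[ 0.12613191 -0.01227173 -0.0386327 ]
```

>>> {"name": "apply_moves", "arguments": {
  "commands": [-0.0005,0,0,-0.057,0,0,-1,-0.001,0,0,-0.114,0,0,-1,-0.0015,0,0,-0.171,0,0,-1,-0.002,0,0,-0.228,0,0,-1,-0.0025,0,0,-0.285,0,0,-1,-0.003,0,0,-0.342,0,0,-1,-0.0035,0,0,-0.399,0,0,-1,-0.004,0,0,-0.456,0,0,-1,-0.0045,0,0,-0.513,0,0,-1,-0.005,0,0,-0.57,0,0,-1]
}}

```text
time_s: 10.88
eef_pos: [0.5045, -0.3132, 0.1128]
orientation: [0.237, 0.666, -0.237, 0.667]
force: [-0.3, -0.3, 1.0]
finger_gap: 0.561
```

>>> {"name": "apply_moves", "arguments": {
  "commands": [-0.0005,0,0,-0.057,0,0,-1,-0.001,0,0,-0.114,0,0,-1,-0.0015,0,0,-0.171,0,0,-1,-0.002,0,0,-0.228,0,0,-1,-0.0025,0,0,-0.285,0,0,-1,-0.003,0,0,-0.342,0,0,-1,-0.0035,0,0,-0.399,0,0,-1,-0.004,0,0,-0.456,0,0,-1,-0.0045,0,0,-0.513,0,0,-1,-0.005,0,0,-0.57,0,0,-1]
}}

```text
time_s: 12.12
eef_pos: [0.5044, -0.3132, 0.1147]
orientation: [-0.372, 0.601, 0.372, 0.601]
force: [-0.0, -0.3, -0.3]
finger_gap: 0.569
```

```bash
python3 -c "
from h import *
go([.504,-.313,.11]);print(sense()['ft_torque'])
im=grab_frame('wrist');cv2.imwrite('pics/w6.png',im[:,:,::-1])"
```

```text
pos [ 0.5044 -0.3132  0.1147] yaw 63.5 q6 -101.7 F [-0.  -0.3 -0.3] gap 0.569 t 12.125
shift [0.0117 0.0011 0.    ] turn [-0.      0.      0.0001]
[-0.00831187 -0.00388889 -0.00770962]
```

View pics/w6.png

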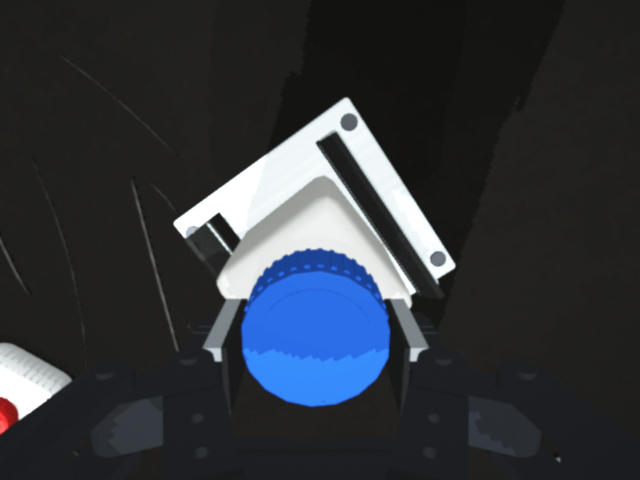

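>>> {"name": "apply_moves", "arguments": {
  "commands": [-0.0005,0,0,-0.057,0,0,-1,-0.001,0,0,-0.114,0,0,-1,-0.0015,0,0,-0.171,0,0,-1,-0.002,0,0,-0.215,0,0,-1,-0.002,0,0,-0.215,0,0,-1,-0.002,0,0,-0.215,0,0,1,-0.002,0,0,-0.215,0,0,1,-0.002,0,0,-0.215,0,0,1]
}}

```text
time_s: 13.18
eef_pos: [0.5043, -0.3132, 0.1157]
orientation: [0.549, -0.446, -0.549, -0.446]
force: [0.2, 0.0, 0.4]
finger_gap: 0.999
```

>>> {"name": "apply_moves", "arguments": {
  "commands": [0,0,0,0.057,0,0,1,0,0,0,0.114,0,0,1,0,0,0,0.171,0,0,1,0,0,0,0.228,0,0,1,0,0,0,0.285,0,0,1,0,0,0,0.342,0,0,1,0,0,0,0.399,0,0,1,0,0,0,0.456,0,0,1,0,0,0,0.513,0,0,1,0,0,0,0.57,0,0,1]
}}

```text
time_s: 14.42
eef_pos: [0.5043, -0.3132, 0.1158]
orientation: [0.007, 0.707, -0.007, 0.707]
force: [-0.4, 0.2, 0.2]
finger_gap: 0.999
```

>>> {"name": "apply_moves", "arguments": {
  "commands": [0,0,0,0.057,0,0,1,0,0,0,0.114,0,0,1,0,0,0,0.171,0,0,1,0,0,0,0.228,0,0,1,0,0,0,0.285,0,0,1,0,0,0,0.342,0,0,1,0,0,0,0.399,0,0,1,0,0,0,0.456,0,0,1,0,0,0,0.513,0,0,1,0,0,0,0.57,0,0,1]
}}

```text
time_s: 15.68
eef_pos: [0.5043, -0.3133, 0.1158]
orientation: [-0.556, -0.437, 0.556, -0.437]
force: [0.5, 0.3, 0.9]
finger_gap: 0.999
```

```bash
python3 -c "
from h import *
go([.504,-.313,.113],-178)
im=grab_frame('wrist');cv2.imwrite('pics/w7.png',im[:,:,::-1])"
```

```text
pos [ 0.5043 -0.3133  0.1158] yaw -103.73 q6 65.5 F [0.5 0.3 0.9] gap 0.999 t 15.675
shift [ 0.0069 -0.0009 -0.0004] turn [ 4.126e-01  0.000e+00 -1.000e-04]
```

View pics/w7.png

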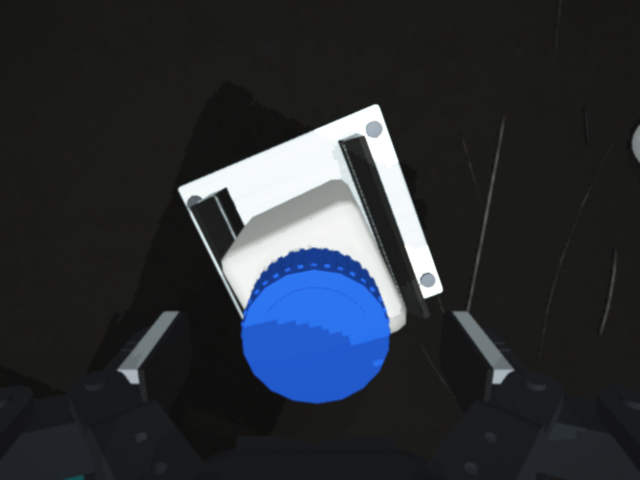

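>>> {"name": "apply_moves", "arguments": {
  "commands": [0,0,0,0.057,0,0,1,0,0,0,0.114,0,0,1,0.002,0,0,0.171,0,0,1,0.004,0,0,0.228,0,0,1,0.006,0,0,0.285,0,0,1,0.008,0,0,0.342,0,0,1,0.01,0,0,0.399,0,0,1,0.01,0,0,0.415,0,0,1,0.01,0,0,0.415,0,0,1]
}}

```text
time_s: 16.85
eef_pos: [0.5043, -0.3133, 0.1117]
orientation: [0.707, 0.013, -0.707, 0.013]
force: [-0.2, -0.0, -0.3]
finger_gap: 0.999
```

>>> {"name": "apply_moves", "arguments": {
  "commands": [0,0,0,0,0,0,-1,0,0,0,0,0,0,-1,0,0,0,0,0,0,-1,0,0,0,0,0,0,-1,0,0,0,0,0,0,-1]
}}

```text
time_s: 17.48
eef_pos: [0.5044, -0.3133, 0.1121]
orientation: [0.707, 0.012, -0.707, 0.012]
force: [-1.4, 1.2, 4.9]
finger_gap: 0.569
```

>>> {"name": "apply_moves", "arguments": {
  "commands": [-0.0005,0,0,-0.057,0,0,-1,-0.001,0,0,-0.114,0,0,-1,-0.0015,0,0,-0.171,0,0,-1,-0.002,0,0,-0.228,0,0,-1,-0.0025,0,0,-0.285,0,0,-1,-0.003,0,0,-0.342,0,0,-1,-0.0035,0,0,-0.399,0,0,-1,-0.004,0,0,-0.456,0,0,-1,-0.0045,0,0,-0.513,0,0,-1,-0.005,0,0,-0.57,0,0,-1]
}}

```text
time_s: 18.73
eef_pos: [0.5045, -0.3135, 0.1141]
orientation: [0.431, 0.56, -0.431, 0.561]
force: [0.3, 0.4, 4.0]
finger_gap: 0.569
```

```bash
python3 -c "
from h import *
go([.504,-.313,.113],-178);print(sense()['ft_torque'])"
```

```text
pos [ 0.5045 -0.3135  0.1141] yaw -75.09 q6 36.9 F [0.3 0.4 4. ] gap 0.569 t 18.725
shift [ 0.0028 -0.001  -0.0015] turn [ 5.717e-01  0.000e+00 -4.000e-04]
[ 0.01116128  0.0014989  -0.08689081]
```

Next, another 178°, down to q6 ≈ -141.

>>> {"name": "apply_moves", "arguments": {
  "commands": [-0.0005,0,0,-0.057,0,0,-1,-0.001,0,0,-0.114,0,0,-1,-0.0015,0,0,-0.171,0,0,-1,-0.002,0,0,-0.228,0,0,-1,-0.0025,0,0,-0.285,0,0,-1,-0.003,0,0,-0.342,0,0,-1,-0.0035,0,0,-0.399,0,0,-1,-0.004,0,0,-0.456,0,0,-1,-0.0045,0,0,-0.513,0,0,-1,-0.005,0,0,-0.57,0,0,-1]
}}

```text
time_s: 19.98
eef_pos: [0.5046, -0.3135, 0.1161]
orientation: [-0.168, 0.687, 0.168, 0.687]
force: [-1.1, -0.1, 4.6]
finger_gap: 0.571
```

>>> {"name": "apply_moves", "arguments": {
  "commands": [-0.0005,0,0,-0.057,0,0,-1,-0.001,0,0,-0.114,0,0,-1,-0.0015,0,0,-0.171,0,0,-1,-0.002,0,0,-0.228,0,0,-1,-0.0025,0,0,-0.285,0,0,-1,-0.003,0,0,-0.342,0,0,-1,-0.0035,0,0,-0.399,0,0,-1,-0.004,0,0,-0.43,0,0,-1,-0.004,0,0,-0.43,0,0,-1]
}}

```text
time_s: 21.1
eef_pos: [0.5045, -0.3134, 0.1176]
orientation: [0.56, -0.433, -0.559, -0.433]
force: [0.8, 0.4, 5.6]
finger_gap: 0.569
```

```bash
python3 -c "
from h import *
go([.504,-.313,.113]);print(sense()['ft_torque'])"
```

```text
pos [ 0.5045 -0.3134  0.1176] yaw 104.54 q6 -142.8 F [0.8 0.4 5.6] gap 0.569 t 21.1
shift [0.0116 0.001  0.0014] turn [ 0.     -0.0003  0.0002]
[-0.01184445  0.04941488  0.0658891 ]
```

>>> {"name": "apply_moves", "arguments": {
  "commands": [-0.005,0,0,0,0,0,-1,-0.01,0,0,0,0,0,-1,-0.015,0,0,0,0,0,-1,-0.015,0,0,0,0,0,-1]
}}

```text
time_s: 21.6
eef_pos: [0.5043, -0.3132, 0.1234]
orientation: [0.559, -0.433, -0.559, -0.433]
force: [0.4, -0.0, -0.5]
finger_gap: 0.569
```

```bash
python3 -c "
from h import *
go([.504,-.313,.113]);print(sense()['ft_torque'])
im=grab_frame('wrist');cv2.imwrite('pics/w8.png',im[:,:,::-1])"
```

```text
pos [ 0.5043 -0.3132  0.1234] yaw 104.54 q6 -142.8 F [ 0.4 -0.  -0.5] gap 0.569 t 21.6
shift [0.026  0.0005 0.0008] turn [ 0.     -0.0001  0.    ]
[ 0.02955319  0.0120187  -0.01431881]
```

View pics/w8.png

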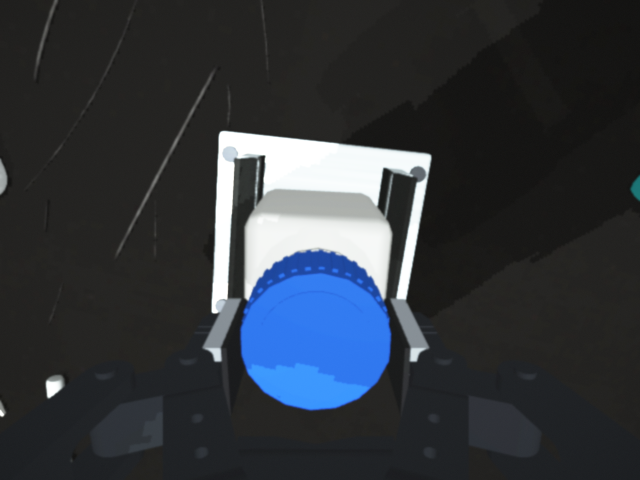

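The cap is free: the wrist reads -0.5 N. Lift clear.

>>> {"name": "apply_moves", "arguments": {
  "commands": [-0.05,0,0,0,0,0,-1,-0.1,0,0,0,0,0,-1,-0.16,0,0,0,0,0,-1,-0.22,0,0,0,0,0,-1,-0.22,0,0,0,0,0,-1,-0.22,0,0,0,0,0,-1]
}}

```text
time_s: 22.4
eef_pos: [0.504, -0.313, 0.2104]
orientation: [-0.559, 0.433, 0.56, 0.433]
force: [-0.6, 0.2, -1.9]
finger_gap: 0.57
```

```bash
python3 -c "
from h import *
go([.467,.388,.21],104.5);go([.5043,-.3132,.21],30)
im=grab_frame('wrist');cv2.imwrite('pics/w9.png',im[:,:,::-1])"
```

```text
pos [ 0.504  -0.313   0.2104] yaw 104.55 q6 -142.8 F [-0.6  0.2 -1.9] gap 0.57 t 22.4
shift [ 0.0021 -0.3508  1.7196] turn [ 0.0003  0.0002 -0.0002]
pos [ 0.504  -0.313   0.2104] yaw 104.55 q6 -142.8 F [-0.6  0.2 -1.9] gap 0.57 t 22.4
shift [ 0.001  -0.0007 -0.0007] turn [ 4.142e-01  1.000e-04 -3.000e-04]
```

View pics/w9.png

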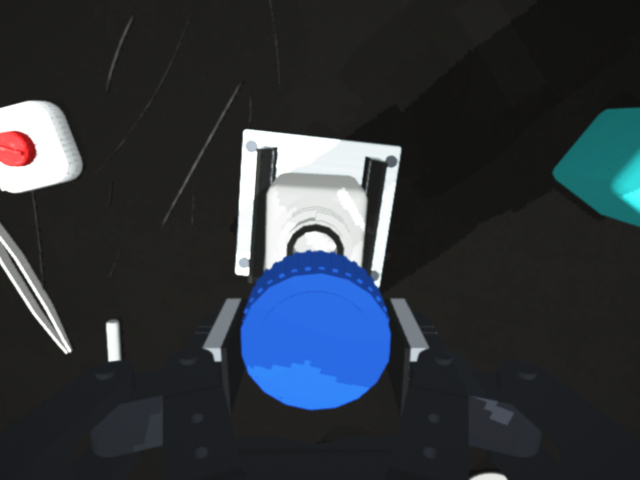

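The mouth is open and visible at (315,242), the jar is still in the holder, and the cap is in the grip. Carrying it to the tray.

>>> {"name": "apply_moves", "arguments": {
  "commands": [0,-0.026,0.13,0,0,0,-1,0,-0.053,0.26,0,0,0,-1,0,-0.08,0.39,0,0,0,-1,0,-0.106,0.52,0,0,0,-1,0,-0.132,0.65,0,0,0,-1,0,-0.16,0.78,0,0,0,-1,0,-0.175,0.86,0,0,0,-1,0,-0.175,0.86,0,0,0,-1]
}}

```text
time_s: 23.45
eef_pos: [0.485, 0.0391, 0.2105]
orientation: [-0.56, 0.432, 0.56, 0.431]
force: [-0.1, 0.0, -0.5]
finger_gap: 0.565
```

```bash
python3 -c "
from h import *
go([.4775,.386,.15],98)"
```

```text
pos [0.485  0.0391 0.2105] yaw 104.73 q6 -107.9 F [-0.1  0.  -0.5] gap 0.565 t 23.45
shift [ 0.1513 -0.2025  0.8433] turn [ 0.0374  0.0001 -0.0005]
```

>>> {"name": "apply_moves", "arguments": {
  "commands": [0,-0.03,0.13,0,0,0,-1,0,-0.06,0.26,0,0,0,-1,0,-0.095,0.4,0.01,0,0,-1,0.03,-0.13,0.54,0.02,0,0,-1,0.08,-0.165,0.68,0.03,0,0,-1,0.12,-0.195,0.8,0.037,0,0,-1,0.15,-0.203,0.843,0.037,0,0,-1,0.15,-0.203,0.843,0.037,0,0,-1]
}}

```text
time_s: 24.45
eef_pos: [0.4791, 0.3837, 0.1496]
orientation: [-0.533, 0.465, 0.534, 0.463]
force: [0.5, -0.6, 0.2]
finger_gap: 0.571
```

```bash
python3 -c "
from h import *
go([.4775,.386,.04],98)
im=grab_frame('wrist');cv2.imwrite('pics/w10.png',im[:,:,::-1])
im=grab_frame('scene');cv2.imwrite('pics/s10.png',im[:,:,::-1])"
```

```text
pos [0.4791 0.3837 0.1496] yaw 97.95 q6 -65.4 F [ 0.5 -0.6  0.2] gap 0.571 t 24.45
shift [0.2741 0.0026 0.0066] turn [-0.0003 -0.0004 -0.0008]
```

View pics/w10.png

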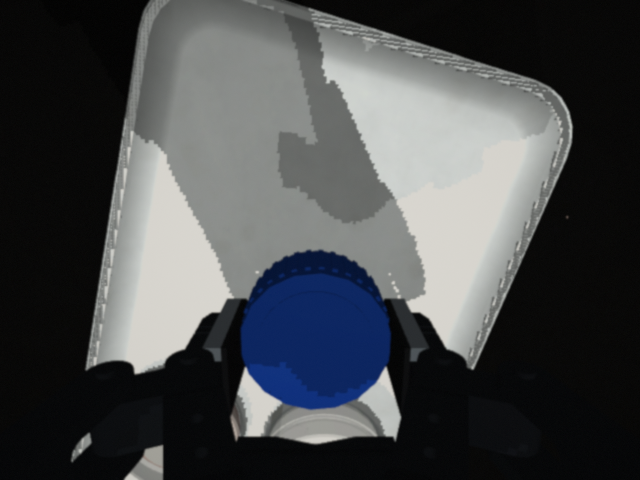

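View pics/s10.png

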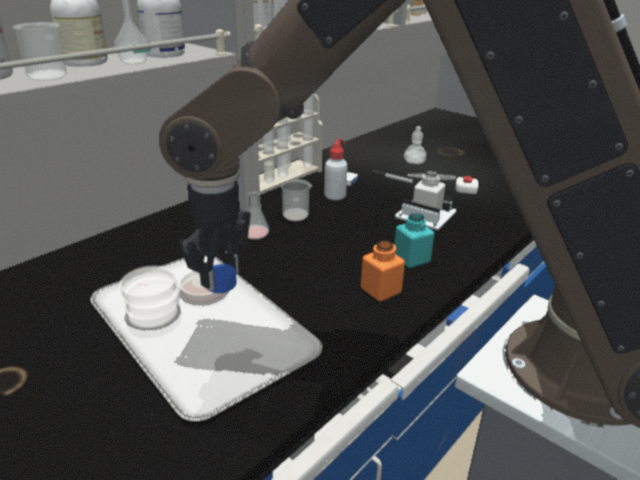

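```bash
python3 -c "
from h import *
K,E=T('top');print(toplane([[201,207],[242,211]],.06,K,E))
a=np.radians(-8.05);u=np.array([np.cos(a),np.sin(a)]);v=np.array([-u[1],u[0]])
for p in([.465,.385],):
  d=np.array(p)-[.5665,.3735];print(d@u,d@v)
go([.465,.385,.04],98);go([.465,.385,.016],98)"
```

```text
[[0.65499583 0.40856152 0.06      ]
 [0.64131351 0.29182191 0.06      ]]
-0.10211027141261825 -0.0028270960438997014
pos [0.4798 0.3828 0.1512] yaw 97.86 q6 -65.4 F [ 0.1 -0.6 -0.7] gap 0.571 t 24.55
shift [0.278  0.0358 0.0106] turn [-0.0008 -0.0002 -0.0002]
pos [0.4798 0.3828 0.1512] yaw 97.86 q6 -65.4 F [ 0.1 -0.6 -0.7] gap 0.571 t 24.55
shift [0.338  0.0358 0.0107] turn [-0.0008 -0.0002 -0.0002]
```

>>> {"name": "apply_moves", "arguments": {
  "commands": [0,0.036,0.01,0,0,0,-1,0.1,0.036,0.01,0,0,0,-1,0.2,0.036,0.01,0,0,0,-1,0.28,0.036,0.01,0,0,0,-1,0.3,0.036,0.01,0,0,0,-1,0.3,0.036,0.01,0,0,0,-1]
}}

```text
time_s: 25.3
eef_pos: [0.4647, 0.3859, 0.032]
orientation: [0.533, -0.464, -0.533, -0.465]
force: [-0.0, -1.3, 0.0]
finger_gap: 0.569
```

>>> {"name": "apply_moves", "arguments": {
  "commands": [0.007,0,0,0,0,0,-1,0.014,0,0,0,0,0,-1,0.021,0,0,0,0,0,-1,0.026,0,0,0,0,0,-1,0.03,0,0,0,0,0,-1,0.03,0,0,0,0,0,-1]
}}

```text
time_s: 26.05
eef_pos: [0.4646, 0.386, 0.0191]
orientation: [0.533, -0.465, -0.533, -0.464]
force: [-0.0, 0.2, -0.4]
finger_gap: 0.57
```

```bash
python3 -c "
from h import *
go([.465,.385,.0135],98)
"
```

```text
pos [0.4646 0.386  0.0191] yaw 97.89 q6 -64.4 F [-0.   0.2 -0.4] gap 0.57 t 26.05
shift [ 0.014  -0.0007 -0.0027] turn [-0.0006 -0.0001 -0.0001]
```

>>> {"name": "apply_moves", "arguments": {
  "commands": [0.003,0,0,0,0,0,-1,0.006,0,0,0,0,0,-1,0.009,0,0,0,0,0,-1,0.011,0,0,0,0,0,-1,0.011,0,0,0,0,0,-1]
}}

```text
time_s: 26.68
eef_pos: [0.4646, 0.3861, 0.0151]
orientation: [0.533, -0.464, -0.533, -0.464]
force: [-1.1, -0.6, 3.6]
finger_gap: 0.572
```

Contact with the tray floor (+3.6 N). A slight press to seat it flat, then look.

>>> {"name": "apply_moves", "arguments": {
  "commands": [0.002,0,0,0,0,0,-1,0.002,0,0,0,0,0,-1,0.002,0,0,0,0,0,-1]
}}

```text
time_s: 27.05
eef_pos: [0.4647, 0.3861, 0.015]
orientation: [0.533, -0.464, -0.533, -0.465]
force: [-2.9, -3.0, 12.0]
finger_gap: 0.567
```

```bash
python3 -c "
from h import *
go([.465,.385,.0135],98)
im=grab_frame('scene');cv2.imwrite('pics/s11.png',cv2.resize(im[230:420,100:340,::-1],(760,600)))"
```

```text
pos [0.4647 0.3861 0.015 ] yaw 97.9 q6 -64.4 F [-2.9 -3.  12. ] gap 0.567 t 27.05
shift [ 0.0038 -0.0005 -0.0028] turn [-0.0006  0.      0.0002]
```

View pics/s11.png

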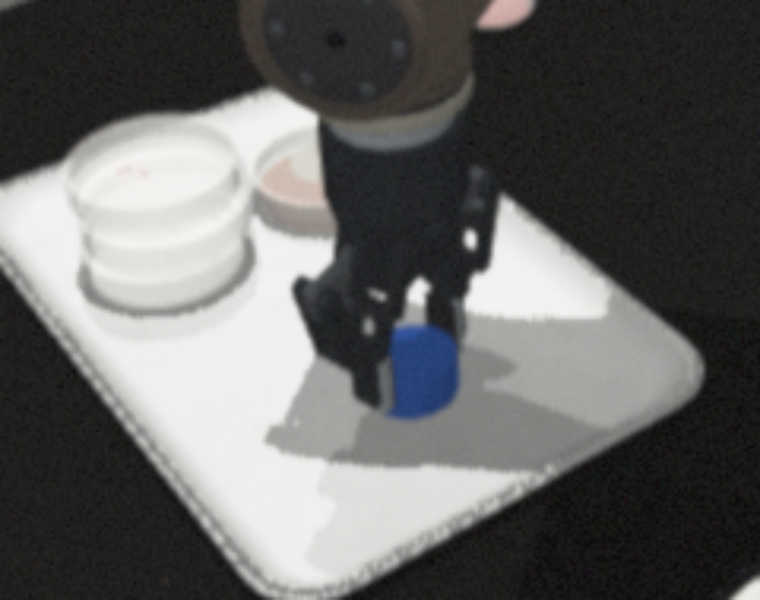

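The cap is on the tray floor at crop (420,370), upright and clear of the dishes. Release and retreat.

>>> {"name": "apply_moves", "arguments": {
  "commands": [-0.001,0,0,0,0,0,1,-0.001,0,0,0,0,0,1,-0.001,0,0,0,0,0,1,-0.001,0,0,0,0,0,1]
}}

```text
time_s: 27.6
eef_pos: [0.4646, 0.386, 0.0143]
orientation: [0.533, -0.465, -0.533, -0.464]
force: [0.2, -0.0, 0.8]
finger_gap: 0.998
```

>>> {"name": "apply_moves", "arguments": {
  "commands": [-0.03,0,0,0,0,0,1,-0.1,0,0,0,0,0,1,-0.2,0,0,0,0,0,1,-0.32,0,0,0,0,0,1,-0.42,0,0,0,0,0,1,-0.42,0,0,0,0,0,1,-0.42,0,0,0,0,0,1]
}}

```text
time_s: 28.48
eef_pos: [0.4643, 0.3859, 0.1823]
orientation: [0.533, -0.465, -0.533, -0.464]
force: [0.2, 0.2, -1.1]
finger_gap: 1.003
```

```bash
python3 -c "
from h import *
go([.465,.385,.19],98)
im=grab_frame('scene');cv2.imwrite('pics/s12.png',im[:,:,::-1])
im=grab_frame('wrist');cv2.imwrite('pics/w12.png',im[:,:,::-1])
im=grab_frame('top');cv2.imwrite('pics/t12.png',im[:,:,::-1])"
```

```text
pos [0.4643 0.3859 0.1823] yaw 97.89 q6 -64.4 F [ 0.2  0.2 -1.1] gap 1.003 t 28.475
shift [-0.0191 -0.0014 -0.0024] turn [-0.0006 -0.0001 -0.0001]
```

View pics/s12.png

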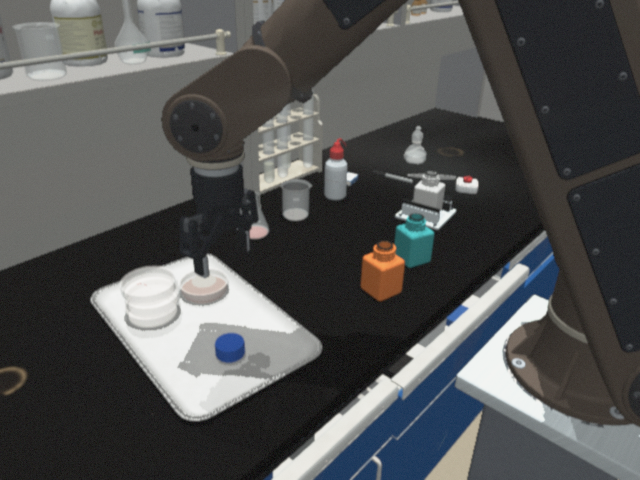

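View pics/w12.png

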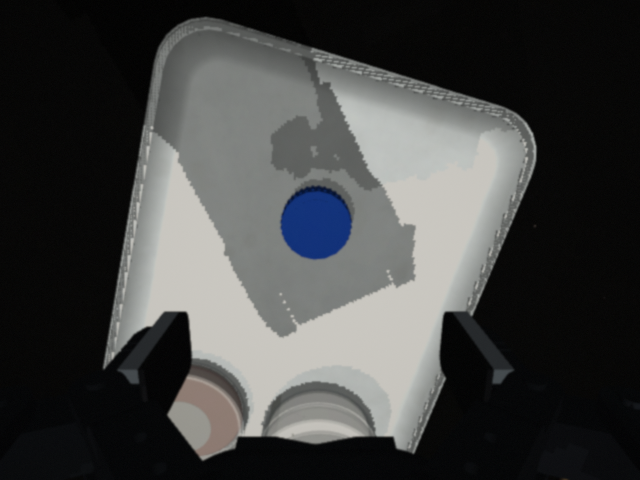

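View pics/t12.png

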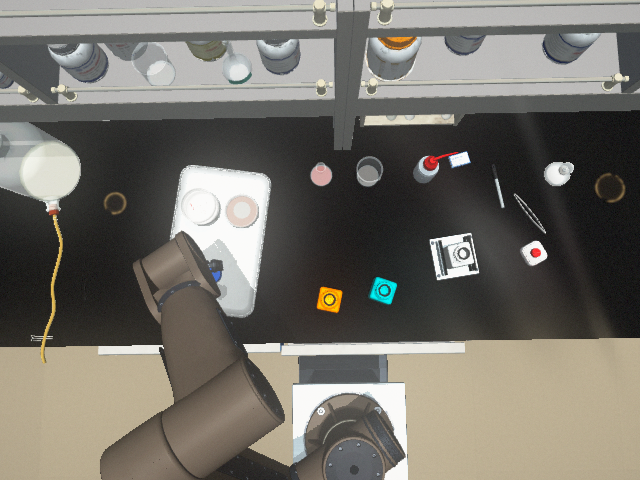

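The cap lies flat, closed side up, on the free half of the tray (wrist 316,224). The jar stands open in the holder (top 461,255). The bystanders are where they were in the first top picture, and the gripper is clear. Handing in.

```bash
python3 -c "
from bench import *
print(sign_off(), sense()['time_s'])"
```

```text
the job is handed in; nothing more can be done
the job is handed in; nothing more can be done
```

The job is handed in after about 28.6 s of the 72 s allowed. The jar stands open in the holder and the cap lies flat on the free half of the tray. `sign_off()` gives no verdict.

**What I did:**
- I gripped the white jar by the upper part of its body and seated it in the holder, at the expected seat height and centred across the channel. I then released it.
- I unscrewed the blue cap in two strokes of about 280° each (9.8 rad in total), with one regrip.
- I lifted the cap clear and carried it to the tray. I pressed it lightly onto the floor while still held, then let go.

**Last checks:**
- **Thread:** the wrist read about -0.5 N on lifting, so the cap came away without the jar. The open mouth then showed in the wrist picture.
- **Jar:** it stands upright in the holder, about 3 mm from the holder's centre along the channel, going by the cap centre measured just after seating.
- **Cap:** it lies closed side up about 102 mm from the tray's centre, on the side nearer the robot.
- **Surroundings:** dishes, beaker, wash bottle and flask look unmoved in the top picture, and the gripper hung about 18 cm above the worktop.

**One disagreement:** the first top-camera estimate of the jar's angle (-1.4°) differed from the wrist camera's (-4.9°). I used about -4.7°, and the jar sat square in the grip.

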